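# Close the two cut cheeses

### The arm

A 6-joint arm with a two-finger parallel gripper is mounted at the origin on the work surface. World frame = base frame: x ahead of the robot, y to its left, z up, the work surface at z = 0. Lengths are in m, angles in degrees, forces in N, time in s.
With the tool pointing down it reaches from about 0.375 to 0.9 m from the base axis. Payload 3.1 kg.
Tool frame: the origin (TCP) lies on the centre line of the jaws, within the pads' length; the fingertips stand finger_overhang ahead of it and the grasp point (between the pads) lies 5 mm behind it (finger_overhang is the distance from the TCP to the fingertips, in m); z points along the fingers, y is the line along which they close (so a half turn about z gives the same grasp; the last joint's range is limited). The gripper opens to 87 mm and grips with 3 to 60 N. Pads are 19 mm wide; open, the fingers measure 117 mm over their backs; the gripper's body (75 mm by 190 mm) begins 51 mm behind the grasp point.
Start: joints at [65.289, 30.224, 82.088, -0, 67.689, -10.227], TCP at [0.156, 0.605, 0.237] pointing down, gripper open.
Joint ranges: [-176.69, 176.69], [-43.24, 126.21], [12.49, 139.97], [-82, 262], [0, 151.66], [-163.58, 163.58]. Speed limits (degrees/s): [159.86, 159.86, 180, 180, 180, 180].

### API

Orientations are given as a 3x3 rotation matrix whose columns are the frame's x, y, z axes.
In Python, from rig import read_state, capture, calibration, hand_in, finger_overhang gives the robot as it stands.
- The arm moves only by the tool send_rows, never from a script. Its argument "plan" is a list of rows, each a list of 5 numbers: the closure in counts, from 0 (fully open) to 255 (shut), then the shift along the tool's x, y, z in m, then the turn about the tool's z in rad. A call has 1 to 20 rows; each row shifts and turns the commanded pose from where the row before left it, along the tool's axes as they then stand; what a row does not reach is not made up. A row lasts 1/12 s, in which the tool goes at most 41.7 mm and 7.16 degrees, less where a joint would pass 70% of its speed; a pose out of reach is approached as far as the arm can. A call is refused whole if a number of a shift passes 0.0417 or a number of a turn 0.125, either way. A call with a gripper value outside its range is refused whole. The fingers move at their own pace and stop on an object; the grip force is fixed at half the most. Time passes only in rows, so rows that do not move let the fingers close. It gives the time, the measured TCP pose, the force, the opening and the grip force at its end, in the units of the state.
- read_state(): the state, without advancing time (a new reading comes with each control period).
- capture(name): name is "scene" or "top"; returns (picture, depth): 480x640x3 uint8, blue, green, red; 480x640 float32, m along the optical axis (not along the pixel's ray), 0 where there is no reading.
- calibration(name): a dict with "fx", "fy", "cx", "cy" (pixels), "dist_coeffs" ([k1, k2, p1, p2, k3] as OpenCV has them; the pictures are not rectified), "xyz" and "rotation" of the camera in the world. Camera axes: x right, y down, z forward; pixel columns grow to the right and rows downward; lengths in m; the calibration is good to about 2 mm. A picture is of the moment at which its call begins. calibration takes no time and is no camera call.
- hand_in(): hands the job in; it is judged then, once.
The state is a dict: "time_s": time; "joint_positions": joint angles; "qvel": joint speeds; "tau": joint torques, N m; "position": TCP position; "tcp_rot": TCP orientation; "force": force on the tool from outside, world axes, zero at the start; "moment": the same for the moment, N m; "opening": opening from 0.0 (shut) to 1.0 (fully open); "grasp_force": force on a finger pad.
Only numpy, scipy, OpenCV 4.12 (cv2) and the standard library are available. Lean on these libraries where they do the work, as an engineer would, in place of code of your own. Each camera call takes 0.05 s, during which the arm holds its last target. There are 200 camera calls.

### The job

Two cheese wheels of different size have been cut in half. Slide each loose half along the counter up to the standing half it was cut from, cut face against cut face, so that each cheese is a whole round wheel again and does not dry out. Cheese dents: push gently, never lift or tip a half, do not shove the standing halves out of their places, and leave the mustard jar, the honey jar and the cheese plane alone.

Things in the scene. Friction and masses are not known exactly. Their poses are not given: they have to be found in the camera images.
- big_loose: Loose half of the big cheese: yellow wax half-round, pale cut face; 170 mm along the cut (radius 85), 70 high, 0.75 kg, vertical rim, edges rounded 10 mm, friction about 0.6. Starts at left (+y), cut face roughly towards the standing halves. Origin: on the counter at the middle of the cut face, i.e. the whole wheel's circle centre; +x points straight out of the cut face, z up.
- small_loose: Loose half of the small cheese: same look, 120 mm along the cut (radius 60), 56 mm high, 0.34 kg, edges rounded 10 mm. Starts at left (+y) beside the other loose half, nearer or farther, cut face roughly towards the standing halves. Origin and axes as for big_loose.
- big_standing: Other half of the big cheese, same shape, size and mass as big_loose. Stands unfixed at right (-y), cut face roughly towards the loose halves, nearer or farther than small_standing whatever the order of the loose halves. Origin and axes as for big_loose: in a closed pair the origins coincide and the +x axes point at each other.
- small_standing: Other half of the small cheese, same shape, size and mass as small_loose. Stands unfixed at right (-y), cut face roughly towards the loose halves. Origin and axes as for big_loose.
- mustard_jar: Bystander: amber glass jar with a brass lid, 66 mm in diameter, 85 mm high, at the left end beyond the loose halves. Origin at the centre of its underside.
- honey_jar: Bystander: green glass jar with a black lid, 64 mm in diameter, 110 mm high, at the right end behind the standing halves. Origin at the centre of its underside.
- cheese_plane: Bystander: cheese plane lying flat near the robot on the right, 250 mm long, 18 mm high. Origin on the counter near the middle of its length; x along it towards the blade.
There are look-alikes about, which are no part of the job. Leave any turquoise look-alike of the big_loose alone. What is shaped like the small_loose but purple is not meant.

How it is judged:
By the outcome, as a careful person would: the job done as asked, in the order asked, and still so for the second after the job is handed in, with the robot touching nothing.
It also fails if it takes over 70 s, if anything falls off the work surface, if the arm or the gripper's body presses on something with over 40 N, if the wrist force passes 120 N, or if a joint passes its speed limit or range.

## Working session

There is one attempt and no reset: what is moved stays moved. The work goes in short steps, Python scripts to look and compute and a tool call to move; the robot and the scene stay as the last step left them, time stands still between calls to the robot, and variables do not carry over. Pictures are saved under pics/ and viewed, at most 10 in all, crops included, and the job is handed in when it is done.

Besides the shell and the picture viewer there is one more tool, called after ">>>" as a command line: name --pt "numbers of a row" for each row, then --argument value for the rest. send_rows: Moves the arm, as the interface text tells. Its arguments: {"type":"object","properties":{"plan":{"type":"array","items":{"type":"array","items":{"type":"number"}}}},"required":["plan"]}

```bash
mkdir -p pics; ls; python3 - <<'E'
from rig import *
import cv2,numpy as np
print(finger_overhang)
s=read_state();print(s)
for n in("scene","top"):
    p,d=capture(n);cv2.imwrite(f"pics/{n}0.png",p);np.save(f"pics/{n}0.npy",d);print(calibration(n))
E
```

```text
pics
0.014
{'time_s': 0.0, 'joint_positions': array([ 6.52903034e+01,  3.02792169e+01,  8.21560790e+01, -8.34142091e-04,
        6.76869372e+01, -1.02299289e+01]), 'qvel': array([ 0.0269299 , -0.02025429,  0.05086892,  0.10214993,  0.0559123 ,
       -0.04925052]), 'tau': array([-4.05590499e-04, -4.40044641e+01, -1.76587307e+01,  6.31407439e-02,
        5.83623501e-02, -1.68936181e-04]), 'position': array([0.15598388, 0.60450978, 0.2355706 ]), 'tcp_rot': array([[-9.68237219e-01,  2.50031825e-01, -8.79557130e-04],
       [ 2.50033104e-01,  9.68235338e-01, -1.94366171e-03],
       [ 3.65641012e-04, -2.10184401e-03, -9.99997724e-01]]), 'force': array([-0.94177099,  0.04782776,  0.08731501]), 'moment': array([ 0.04755088, -0.02507131, -0.009278  ]), 'grasp_force': 0.0, 'opening': 0.9955233232976063}
{'fx': 450.8007105411246, 'fy': 450.8007105411246, 'cx': 315.49273614067414, 'cy': 246.0694430464977, 'dist_coeffs': array([-0.10707253,  0.        ,  0.        ,  0.        ,  0.        ]), 'xyz': array([ 1.1120751 , -0.17134782,  0.95877292]), 'rotation': array([[ 0.24284935,  0.83151657, -0.49960423],
       [ 0.97004513, -0.20494688,  0.13041944],
       [ 0.0060536 , -0.51631093, -0.85637981]])}
{'fx': 485.3436045499422, 'fy': 485.3436045499422, 'cx': 323.60760282634175, 'cy': 243.5396199408479, 'dist_coeffs': array([-0.13254487,  0.        ,  0.        ,  0.        ,  0.        ]), 'xyz': array([ 0.31307095, -0.03548328,  1.2123995 ]), 'rotation': array([[ 0.07680816, -0.97496553,  0.20866892],
       [-0.99703674, -0.07420973,  0.02026477],
       [-0.00427219, -0.20960708, -0.97777637]])}
```

View pics/top0.png

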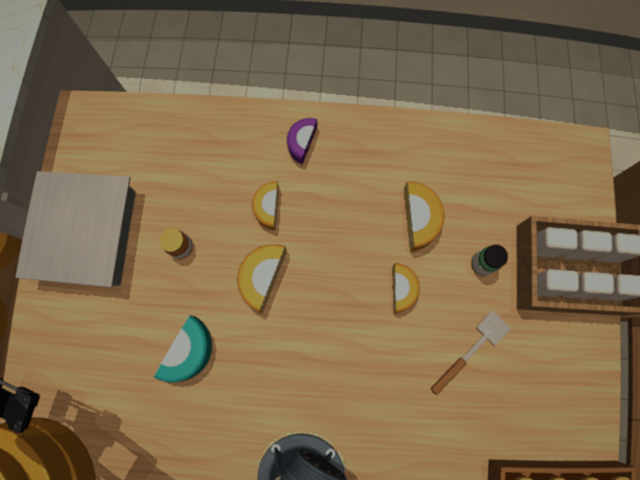

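View pics/scene0.png

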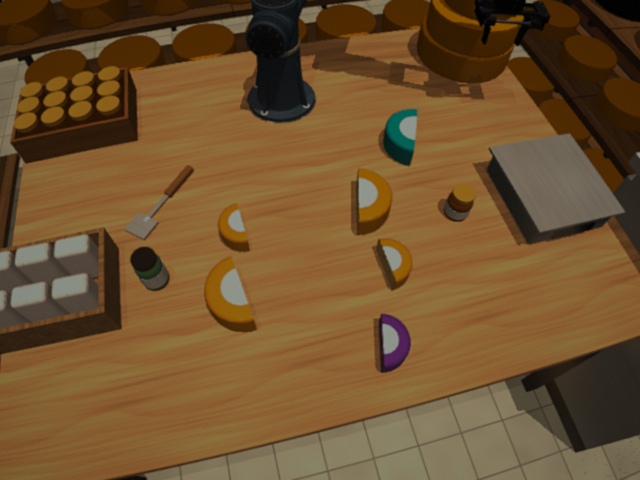

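```bash
cat > h.py <<'E'
import cv2,numpy as np
from rig import *
from scipy.optimize import minimize
from scipy.spatial import cKDTree
def cloud(n):
    p,d=capture(n);c=calibration(n)
    K=np.array([[c['fx'],0,c['cx']],[0,c['fy'],c['cy']],[0,0,1]])
    v,u=np.mgrid[0:480,0:640]
    q=cv2.undistortPoints(np.stack([u,v],-1).reshape(-1,1,2).astype(np.float64),K,c['dist_coeffs']).reshape(-1,2)
    P=np.c_[q,np.ones(len(q))]*d.reshape(-1,1)
    W=P@c['rotation'].T+c['xyz']
    return p,W.reshape(480,640,3),d
def points():
    """all points above counter, colours HSV"""
    X=[];H=[];
    for n in("scene","top"):
        p,W,d=cloud(n);h=cv2.cvtColor(p,cv2.COLOR_BGR2HSV)
        m=(d>0)&(W[...,2]>0.012)&(W[...,2]<0.09)&(W[...,0]>.2)&(W[...,0]<.85)&(abs(W[...,1])<.5)
        X.append(W[m]);H.append(h[m])
    return np.vstack(X),np.vstack(H)
def fit(X,x,y,a,R,ht):
    """half disc: centre x,y, a = direction of +x out of cut face (deg). body on the -x side"""
    m=np.hypot(X[:,0]-x,X[:,1]-y)<R*1.35
    P=X[m];P=P[P[:,2]<ht+.012]
    step=.002
    g=np.mgrid[x-.14:x+.14:step,y-.14:y+.14:step].reshape(2,-1).T
    occ=(cKDTree(P[:,:2]).query(g)[0]<.0022).astype(float)
    def sd(t):
        c,s=np.cos(t[2]),np.sin(t[2]);q=g-t[:2]
        lx=q@[c,s]
        return np.maximum(np.hypot(*q.T)-R,lx)
    w=np.hypot(*(g-[x,y]).T)<R*1.3
    f=lambda t:np.sum(w*abs(occ-1/(1+np.exp(sd(t)/.0015))))
    best=None
    for da in(-15,0,15):
        r=minimize(f,[x,y,np.radians(a+da)],method='Nelder-Mead',options=dict(initial_simplex=np.array([[x,y,np.radians(a+da)]]*4)+np.vstack([np.zeros(3),np.diag([.012,.012,.15])]),xatol=1e-4,fatol=.05,maxiter=400))
        if best is None or r.fun<best.fun:best=r
    t=best.x
    top=P[(abs(P[:,2]-ht)<.015)]
    return t[0],t[1],np.degrees(t[2]),best.fun/(np.pi*R*R/2/step**2),np.median(top[:,2])
E
python3 - <<'E'
from h import *
p,W,d=cloud("top")
for n,(u,v) in dict(bl=(275,278),sl=(276,205),bs=(410,215),ss=(396,288),purple=(310,140),teal=(175,350),must=(175,240),honey=(490,255),plane=(462,360),blade=(492,327)).items(): print(n,W[v,u].round(3))
X,H=points()
for n,(u,v),a,R,h in [('bl',(272,278),-90,.085,.07),('sl',(276,205),-90,.06,.056),('bs',(410,215),90,.085,.07),('ss',(396,288),90,.06,.056)]:
    print(n,np.round(fit(X,*W[v,u,:2],a,R,h),4))
E
```

```text
bl [0.472 0.104 0.013]
sl [0.657 0.118 0.026]
bs [ 0.649 -0.22   0.054]
ss [ 0.465 -0.193  0.054]
purple [0.842 0.046 0.027]
teal [0.276 0.316 0.071]
must [0.535 0.345 0.087]
honey [ 0.551 -0.404  0.11 ]
plane [ 0.304 -0.369  0.018]
blade [ 0.389 -0.444  0.013]
bl [ 4.676000e-01  1.045000e-01 -1.061178e+02  1.188000e-01  6.860000e-02]
sl [ 6.55500e-01  1.17500e-01 -8.86758e+01  1.60200e-01  5.44000e-02]
bs [ 6.51400e-01 -2.17800e-01  9.81506e+01  1.04400e-01  6.92000e-02]
ss [ 4.70100e-01 -1.90700e-01  9.42034e+01  1.76000e-01  5.45000e-02]
```

>>> send_rows --pt "0 0 0 0 0.118" --pt "0 0 0 0 0.118" --pt "0 0 0 0 0.118" --pt "0 0 0 0 0.118" --pt "0 0 0 0 0.118" --pt "0 0 0 0 0.118" --pt "0 0 0 0 0.118" --pt "0 0 0 0 0.118" --pt "0 0 0 0 0.118" --pt "0 0 0 0 0.118" --pt "0 0 0 0 0.118"

```text
time_s: 1.17
position: [0.1562, 0.605, 0.2364]
tcp_rot: [[-0.014, 1.0, -0.0], [1.0, 0.014, -0.0], [-0.0, -0.0, -1.0]]
force: [0.3, -0.6, 0.2]
opening: 1.002
grasp_force: 0.0
```

>>> send_rows --pt "0 -0.0216 0.0245 0 0" --pt "0 -0.0216 0.0245 0 0" --pt "0 -0.0216 0.0245 0 0" --pt "0 -0.0216 0.0245 0 0" --pt "0 -0.0216 0.0245 0 0" --pt "0 -0.0216 0.0245 0 0" --pt "0 -0.0216 0.0245 0 0" --pt "0 -0.0216 0.0245 0 0" --pt "0 -0.0216 0.0245 0 0" --pt "0 -0.0216 0.0245 0 0" --pt "0 -0.0216 0.0245 0 0" --pt "0 -0.0216 0.0245 0 0" --pt "0 -0.0216 0.0245 0 0" --pt "0 -0.0216 0.0245 0 0" --pt "0 -0.0216 0.0245 0 0" --pt "0 -0.0216 0.0245 0 0" --pt "0 -0.0216 0.0245 0 0" --pt "0 -0.0216 0.0245 0 0" --pt "0 -0.0216 0.0245 0 0" --pt "0 -0.0216 0.0245 0 0"

```text
time_s: 2.83
position: [0.6558, 0.1818, 0.2363]
tcp_rot: [[-0.02, 1.0, -0.0], [1.0, 0.02, 0.0], [0.0, -0.0, -1.0]]
force: [0.3, 0.1, 0.4]
opening: 0.999
grasp_force: 0.0
```

```bash
cat >> h.py <<'E'
def todo(x,y,z,facing):
    """remaining shift in present tool axes, turn; tool x should lie along -facing"""
    s=read_state();R=s['tcp_rot'];e=np.array([x,y,z])-s['position']
    ang=np.degrees(np.arctan2(R[1,0],R[0,0]));t=(ang-(facing+180)+180)%360-180
    print('t',s['time_s'],'pos',s['position'].round(4),'facing',round(ang-180,2),'shift',(R.T@e).round(4),'turn',round(np.radians(t),4),'j',s['joint_positions'].round(0),'F',s['force'].round(1))
def overlay(fn,models,name="top"):
    p,_=capture(name);c=calibration(name)
    K=np.array([[c['fx'],0,c['cx']],[0,c['fy'],c['cy']],[0,0,1]]);R=c['rotation'].T
    for x,y,a,r,h in models:
        th=np.radians(a+np.linspace(90,270,60));P=np.c_[x+r*np.cos(th),y+r*np.sin(th),0*th]
        for z,ins,col in((0,0,(255,0,0)),(h-.01,0,(0,0,255))):
            P[:,2]=z
            q=cv2.projectPoints(P,cv2.Rodrigues(R)[0],-R@c['xyz'],K,c['dist_coeffs'])[0]
            cv2.polylines(p,[np.round(q*16).astype(int)],True,col,1,cv2.LINE_AA,4)
    cv2.imwrite(fn,cv2.resize(p[150:350,210:470],None,fx=3,fy=3,interpolation=cv2.INTER_CUBIC))
E
python3 - <<'E'
from h import *
todo(.6555,.185,.032,-88.7)
overlay('pics/ov1.png',[(.4676,.1045,-106.1,.085,.07),(.6555,.1175,-88.7,.06,.056),(.6514,-.2178,98.15,.085,.07),(.4701,-.1907,94.2,.06,.056)])
E
```

```text
t 2.8333 pos [0.6558 0.1818 0.2363] facing -88.86 shift [ 3.200e-03 -1.000e-04  2.043e-01] turn -0.0029 j [ 6. 35. 73.  0. 72.  5.] F [0.3 0.1 0.4]
```

View pics/ov1.png

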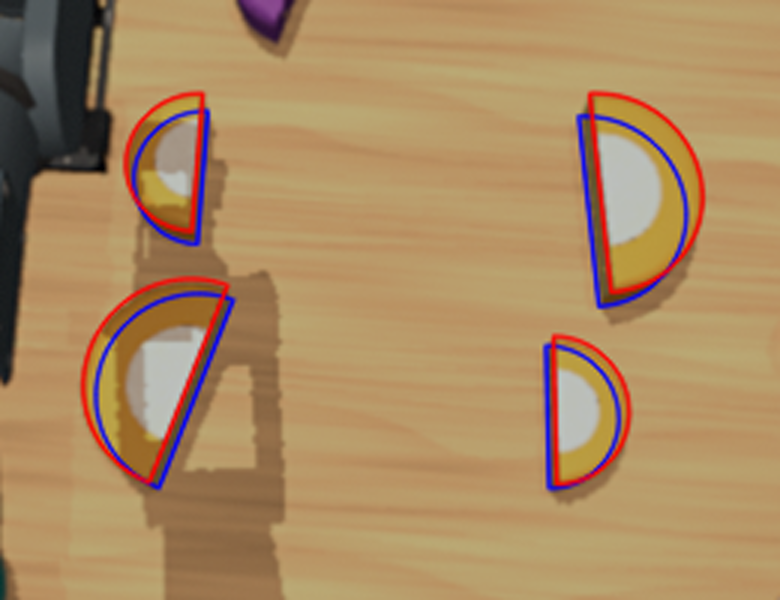

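>>> send_rows --pt "0 0 0 0.025 0" --pt "0 0 0 0.025 0" --pt "0 0 0 0.025 0" --pt "0 0 0 0.025 0" --pt "0 0 0 0.025 0" --pt "0 0 0 0.025 0" --pt "0 0 0 0.02 0" --pt "0 0 0 0.015 0" --pt "0 0 0 0.012 0" --pt "0 0 0 0.007 0" --pt "0 -0.003 0 0 0" --pt "0 -0.003 0 0 0" --pt "0 -0.003 0 0 0" --pt "0 -0.003 0 0 0" --pt "0 -0.003 0 0 0" --pt "0 -0.003 0 0 0" --pt "0 -0.003 0 0 0" --pt "0 0 0 0 0"

```text
time_s: 4.38
position: [0.6558, 0.1616, 0.0333]
tcp_rot: [[-0.019, 1.0, 0.001], [1.0, 0.019, 0.0], [0.0, 0.001, -1.0]]
force: [0.5, 0.5, 1.5]
opening: 0.998
grasp_force: 1.0
```

```bash
python3 - <<'E'
from h import *
todo(.6555,.1683,.032,-88.7)
overlay('pics/ov2.png',[(.6555,.1175,-88.7,.06,.056)])
E
```

```text
t 4.3833 pos [0.6558 0.1616 0.0333] facing -88.89 shift [ 0.0067 -0.0002  0.0013] turn -0.0033 j [ 4. 48. 82.  0. 50.  3.] F [0.5 0.5 1.5]
```

View pics/ov2.png

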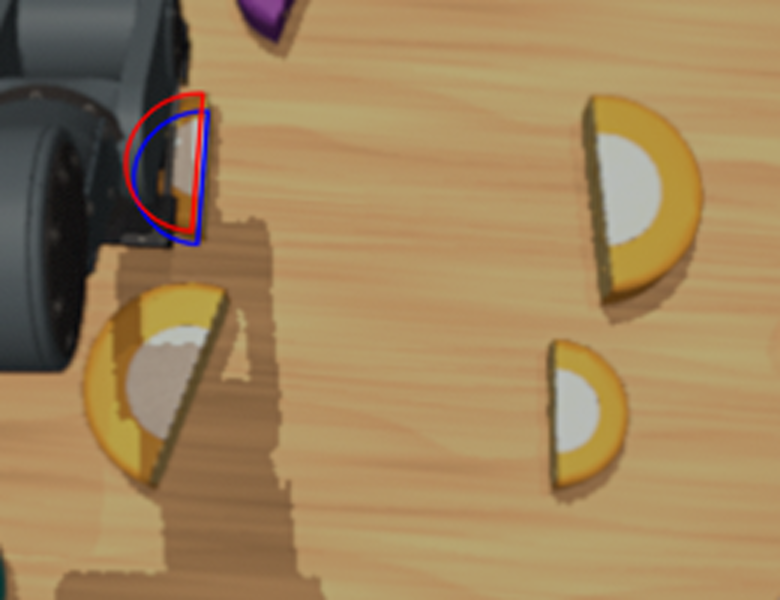

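```bash
cat >> h.py <<'E'
def sim(C,f,D,groups):
    C=np.array(C,float);f=np.radians(f)
    for n,v,yy,t in groups:
        for _ in range(n):
            u=yy-D*t;fw=np.array([np.cos(f),np.sin(f)]);ty=np.array([-fw[1],fw[0]])
            C=C+v*fw+u*ty;f-=t
        print(n,C.round(4),round(np.degrees(f),1),'crab',round(np.degrees(np.arctan2(u,v))),flush=True)
E
python3 - <<'E'
from h import *
sim((.6558,.1105),-88.9,.051,[(6,.007,0,0),(10,.007,0,.05),(14,.008,-.002,0),(8,.007,-.005,-.05),(5,.007,-.002,0)])
E
```

```text
6 [0.6566 0.0685] -88.9 crab 0
10 [0.6177 0.0058] -117.5 crab -20
14 [ 0.5411 -0.0805] -117.5 crab -14
8 [ 0.5058 -0.1277] -94.6 crab -19
5 [ 0.493  -0.1618] -94.6 crab -16
```

>>> send_rows --pt "0 -0.004 0 0 0" --pt "0 -0.006 0 0 0" --pt "0 -0.008 0 0 0" --pt "0 -0.008 0 0 0" --pt "0 -0.008 0 0 0" --pt "0 -0.008 0 0 0" --pt "0 -0.007 0 0 0.05" --pt "0 -0.007 0 0 0.05" --pt "0 -0.007 0 0 0.05" --pt "0 -0.007 0 0 0.05" --pt "0 -0.007 0 0 0.05" --pt "0 -0.007 0 0 0.05" --pt "0 -0.007 0 0 0.05" --pt "0 -0.007 0 0 0.05" --pt "0 -0.007 0 0 0.05" --pt "0 -0.005 0 0 0.05"

```text
time_s: 5.77
position: [0.6433, 0.0521, 0.0326]
tcp_rot: [[0.464, 0.886, 0.001], [0.886, -0.464, -0.001], [-0.0, 0.002, -1.0]]
force: [1.3, 1.4, 1.8]
opening: 1.0
grasp_force: 1.6
```

```bash
python3 - <<'E'
from h import *
todo(.6555,.1683,.032,-88.7)
overlay('pics/ov3.png',[(.6187,.0078,-117,.06,.056)])
E
```

```text
t 5.7667 pos [0.6433 0.0521 0.0326] facing -117.68 shift [ 0.1086 -0.0432  0.0005] turn -0.5057 j [-5. 47. 87. -0. 47. 22.] F [1.3 1.4 1.8]
```

View pics/ov3.png

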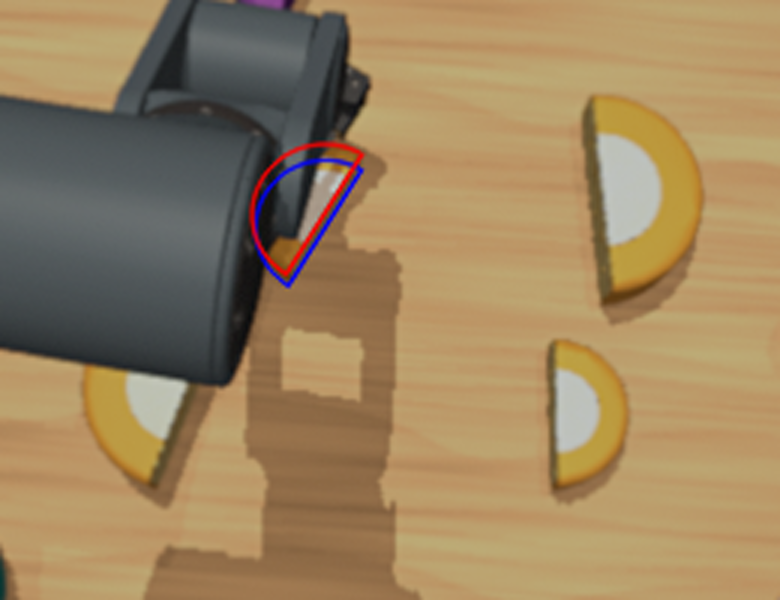

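>>> send_rows --pt "0 -0.006 -0.001 0 0" --pt "0 -0.008 -0.002 0 0" --pt "0 -0.008 -0.002 0 0" --pt "0 -0.008 -0.002 0 0" --pt "0 -0.008 -0.002 0 0" --pt "0 -0.008 -0.002 0 0" --pt "0 -0.008 -0.002 0 0" --pt "0 -0.008 -0.002 0 0" --pt "0 -0.008 -0.002 0 0" --pt "0 -0.008 -0.002 0 0" --pt "0 -0.008 -0.002 0 0" --pt "0 -0.008 -0.002 0 0" --pt "0 -0.008 -0.002 0 0" --pt "0 -0.006 -0.004 0 -0.05" --pt "0 -0.006 -0.004 0 -0.05" --pt "0 -0.006 -0.004 0 -0.05" --pt "0 -0.006 -0.004 0 -0.05" --pt "0 -0.005 -0.004 0 -0.05" --pt "0 -0.004 -0.003 0 -0.05"

```text
time_s: 7.4
position: [0.5393, -0.0481, 0.0325]
tcp_rot: [[0.177, 0.984, -0.001], [0.984, -0.177, 0.0], [-0.0, -0.001, -1.0]]
force: [0.4, 0.8, -0.7]
opening: 0.998
grasp_force: 0.8
```

```bash
cat >> h.py <<'E'
def here(D):
    s=read_state();R=s['tcp_rot'];C=s['position'][:2]-D*R[:2,0];return C[0],C[1],np.degrees(np.arctan2(-R[1,0],-R[0,0]))
E
python3 - <<'E'
from h import *
todo(.6555,.1683,.032,-88.7)
h=here(.052);print(np.round(h,4))
overlay('pics/ov4.png',[(*h,.06,.056),(.4701,-.1907,94.2,.06,.056)])
X,H=points();print(np.round(fit(X,*h,.06,.056),4))
E
```

```text
t 7.4 pos [ 0.5393 -0.0481  0.0325] facing -100.18 shift [0.2335 0.0762 0.0004] turn -0.2004 j [-17.  42. 102.  -0.  36.  -7.] F [ 0.4  0.8 -0.7]
[ 5.301000e-01 -9.920000e-02 -1.001801e+02]
[ 5.35600e-01 -1.00400e-01 -9.85094e+01  5.70900e-01  5.39000e-02]
```

View pics/ov4.png

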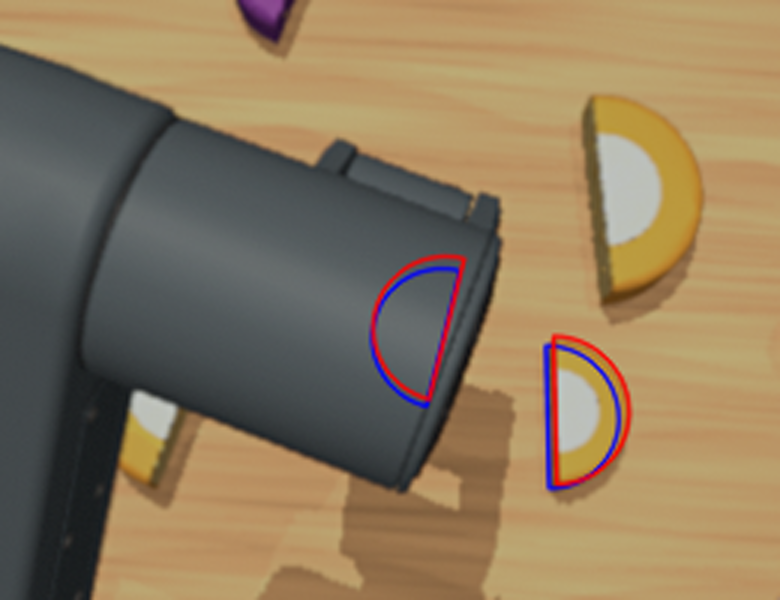

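```bash
python3 - <<'E'
from h import *
sim((.531,-.0995),-100.2,.052,[(4,.005,-.001,.03),(10,.005,-.0028,0),(8,.0025,-.0045,-.048),(5,.003,0,0)])
E
```

```text
4 [ 0.5166 -0.1167] -107.1 crab -27
10 [ 0.4752 -0.1563] -107.1 crab -29
8 [ 0.4568 -0.1739] -85.1 crab -39
5 [ 0.4581 -0.1889] -85.1 crab 0
```

>>> send_rows --pt "0 -0.005 -0.001 0 0.03" --pt "0 -0.005 -0.001 0 0.03" --pt "0 -0.005 -0.001 0 0.03" --pt "0 -0.005 -0.001 0 0.03" --pt "0 -0.005 -0.0022 0 0" --pt "0 -0.005 -0.0022 0 0" --pt "0 -0.005 -0.0022 0 0" --pt "0 -0.005 -0.0022 0 0" --pt "0 -0.005 -0.0022 0 0" --pt "0 -0.005 -0.0022 0 0" --pt "0 -0.005 -0.0022 0 0" --pt "0 -0.005 -0.0022 0 0" --pt "0 -0.005 -0.0022 0 0" --pt "0 -0.004 -0.0022 0 0" --pt "0 -0.0025 -0.0038 0 -0.048" --pt "0 -0.0025 -0.0038 0 -0.048" --pt "0 -0.0025 -0.0038 0 -0.048" --pt "0 -0.0025 -0.0038 0 -0.048"

```text
time_s: 9.05
position: [0.4792, -0.113, 0.0326]
tcp_rot: [[0.105, 0.994, 0.0], [0.994, -0.105, -0.0], [-0.0, 0.0, -1.0]]
force: [0.8, 1.3, 0.7]
opening: 0.996
grasp_force: 0.8
```

```bash
python3 - <<'E'
from h import *
h=here(.052);print(np.round(h,4))
todo(.6555,.1683,.032,-85.8)
overlay('pics/ov5.png',[(*h,.06,.056),(.4701,-.1907,94.2,.06,.056)],"scene")
p,_=capture("scene");cv2.imwrite('pics/s5.png',cv2.resize(p[140:340,160:420],None,fx=3,fy=3,interpolation=cv2.INTER_CUBIC))
E
```

```text
[  0.4737  -0.1648 -96.0482]
t 9.05 pos [ 0.4792 -0.113   0.0326] facing -96.05 shift [0.2984 0.1457 0.0006] turn -0.1789 j [-26.  41. 109.  -0.  30. -20.] F [0.8 1.3 0.7]
```

View pics/s5.png

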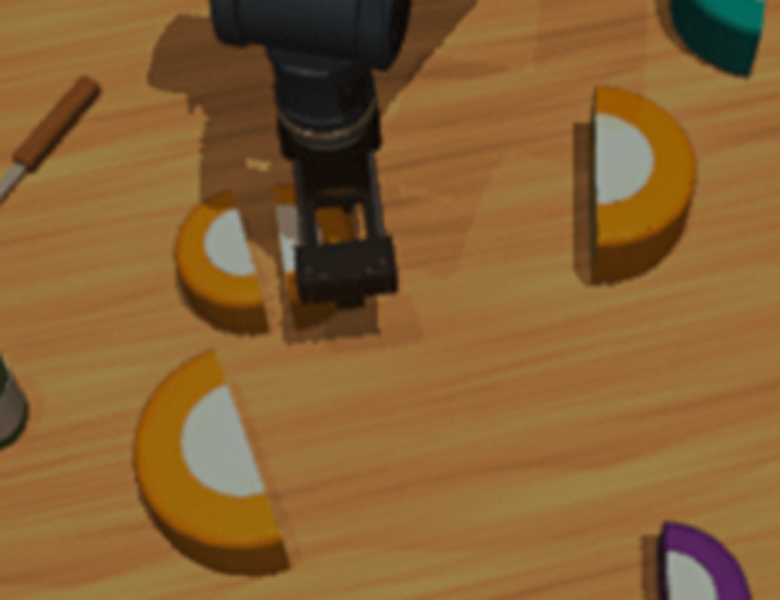

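>>> send_rows --pt "0 -0.0025 -0.0033 0 -0.045" --pt "0 -0.0025 -0.0033 0 -0.045" --pt "0 -0.0025 -0.0033 0 -0.045" --pt "0 -0.0025 -0.0033 0 -0.045" --pt "0 -0.002 0 0 0" --pt "0 -0.002 0 0 0" --pt "0 -0.001 0 0 0"

```text
time_s: 9.73
position: [0.466, -0.1271, 0.0325]
tcp_rot: [[-0.07, 0.998, -0.001], [0.998, 0.07, 0.001], [0.001, -0.001, -1.0]]
force: [-0.3, 0.5, 1.0]
opening: 1.0
grasp_force: 1.0
```

```bash
python3 - <<'E'
from h import *
h=here(.052);print(np.round(h,4))
todo(.6555,.1683,.032,-85.8)
p,_=capture("scene");cv2.imwrite('pics/s6.png',cv2.resize(p[180:270,200:290],None,fx=6,fy=6,interpolation=cv2.INTER_CUBIC))
E
```

```text
[  0.4696  -0.179  -85.9713]
t 9.7333 pos [ 0.466  -0.1271  0.0325] facing -85.97 shift [0.2814 0.2098 0.0005] turn -0.003 j [-29.  40. 111.   0.  29. -33.] F [-0.3  0.5  1. ]
```

View pics/s6.png

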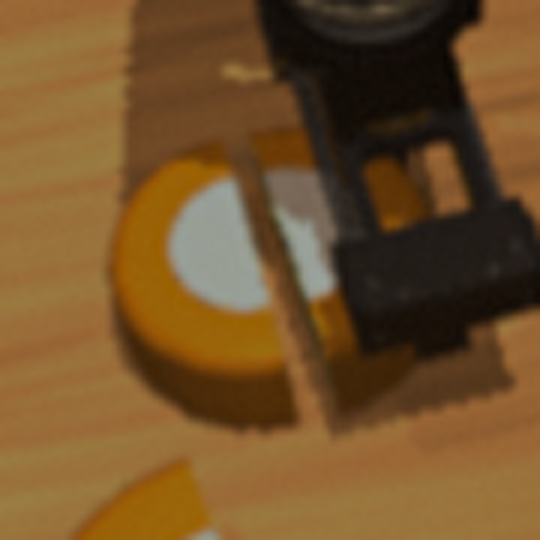

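>>> send_rows --pt "0 0.004 0 0 0" --pt "0 0.008 0 0 0" --pt "0 0.01 0 0 0" --pt "0 0.012 0 -0.01 0" --pt "0 0.03 0 -0.02 0" --pt "0 0.03 0 -0.02 0" --pt "0 0.03 0 -0.02 0" --pt "0 0.03 0 -0.02 0" --pt "0 0.03 0 -0.01 0" --pt "0 0.02 0 0 0"

```text
time_s: 10.62
position: [0.4514, 0.0797, 0.1354]
tcp_rot: [[-0.074, 0.997, 0.004], [0.997, 0.074, 0.0], [-0.0, 0.004, -1.0]]
force: [-0.2, 0.3, -0.3]
opening: 1.001
grasp_force: 0.0
```

```bash
python3 - <<'E'
from h import *
todo(.466,-.1271,.032,-85.8)
A=[points() for _ in range(3)]
X=np.vstack([a[0] for a in A])
L=[(.4696,-.179,-86,.06,.056),(.4701,-.1907,94.2,.06,.056)]
# split the two halves by the mid line for fitting
mid=np.array([.47,-.185]);n=np.array([np.cos(np.radians(94)),np.sin(np.radians(94))])
s=(X[:,:2]-mid)@n
S=[fit(X[s>-.0],*L[0]),fit(X[s<.0],*L[1])]
for f in S:print(np.round(f,4))
print(np.round(fit(X,.4676,.1045,-106,.085,.07),4),np.round(fit(X,.6514,-.2178,98,.085,.07),4))
p,_=capture("top");cv2.imwrite('pics/t7.png',cv2.resize(p[240:340,340:440],None,fx=6,fy=6,interpolation=cv2.INTER_CUBIC))
E
```

```text
t 10.6167 pos [0.4514 0.0797 0.1354] facing -85.73 shift [-0.2073 -0.0013  0.1034] turn 0.0012 j [ -4.  27. 111.   0.  41.  -8.] F [-0.2  0.3 -0.3]
[ 4.70200e-01 -1.77000e-01 -8.34237e+01  1.95000e-01  5.45000e-02]
[ 4.7030e-01 -1.9080e-01  9.4026e+01  1.8070e-01  5.4600e-02]
[ 4.718000e-01  1.077000e-01 -1.193122e+02  2.498000e-01  6.790000e-02] [ 6.51400e-01 -2.18000e-01  9.80975e+01  1.11100e-01  6.92000e-02]
```

View pics/t7.png

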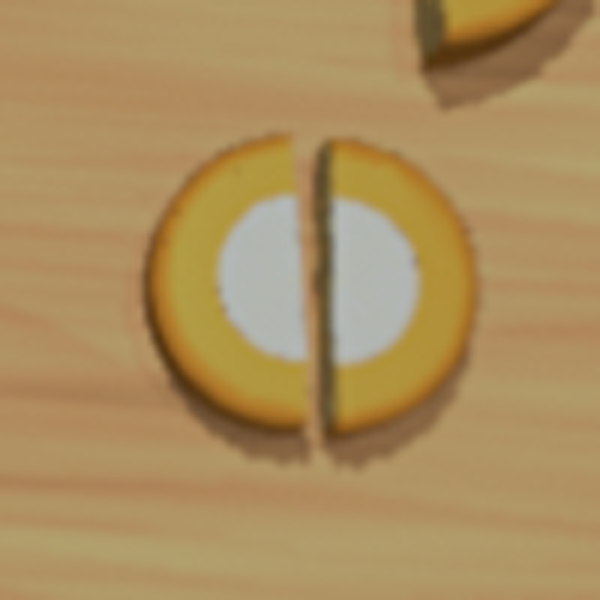

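>>> send_rows --pt "0 0 0 0 -0.04" --pt "0 -0.0255 -0.0018 0.006 0" --pt "0 -0.0255 -0.0018 0.006 0" --pt "0 -0.0255 -0.0018 0.008 0" --pt "0 -0.0255 -0.0018 0.012 0" --pt "0 -0.0255 -0.0018 0.015 0" --pt "0 -0.0255 -0.0018 0.016 0" --pt "0 -0.015 0 0.015 0" --pt "0 -0.01 0 0.014 0" --pt "0 -0.004 0 0.011 0" --pt "0 0 0 0 0"

```text
time_s: 11.88
position: [0.4602, -0.1072, 0.0275]
tcp_rot: [[-0.108, 0.994, -0.003], [0.994, 0.108, 0.002], [0.002, -0.003, -1.0]]
force: [-0.2, 0.8, -0.2]
opening: 1.002
grasp_force: 0.0
```

```bash
python3 - <<'E'
from h import *
todo(.4645,-.1273,.032,-83.4)
E
```

```text
t 11.8833 pos [ 0.4602 -0.1072  0.0275] facing -83.78 shift [-0.0205  0.0021 -0.0045] turn -0.0067 j [-27.  41. 112.  -0.  27. -33.] F [-0.2  0.8 -0.2]
```

>>> send_rows --pt "0 -0.006 0.0004 -0.002 0" --pt "0 -0.006 0 -0.002 0" --pt "0 -0.004 0 0 0" --pt "0 -0.003 0 0 0" --pt "0 -0.002 0 0 0" --pt "0 -0.0015 0 0 0.01" --pt "0 -0.0015 0 0 0.01" --pt "0 -0.0015 0 0 0.01" --pt "0 -0.0015 0 0 0.01" --pt "0 -0.001 0 0 0.005" --pt "0 0 0 0 0"

```text
time_s: 12.8
position: [0.4645, -0.1335, 0.0336]
tcp_rot: [[-0.067, 0.998, -0.0], [0.998, 0.067, 0.0], [0.0, -0.0, -1.0]]
force: [0.3, 2.2, 2.1]
opening: 1.0
grasp_force: 1.5
```

```bash
cat >> h.py <<'E'
def gaprow(show=None,fn=None):
    p,_=capture("scene");c=calibration("scene")
    if fn:cv2.imwrite(fn,cv2.resize(p[180:270,200:290],None,fx=6,fy=6,interpolation=cv2.INTER_CUBIC))
E
python3 - <<'E'
from h import *
print(np.round(here(.05),4))
todo(.4645,-.1273,.032,-86)
X=np.vstack([points()[0] for _ in range(3)])
n=np.array([np.cos(np.radians(94)),np.sin(np.radians(94))])
s=(X[:,:2]-[.47,-.188])@n
print(np.round(fit(X[s<0],.47,-.1907,94,.06,.056),4))
E
```

```text
[  0.4678  -0.1834 -86.1845]
t 12.8 pos [ 0.4645 -0.1335  0.0336] facing -86.18 shift [0.0062 0.0005 0.0016] turn -0.0032 j [-29.  40. 111.   0.  29. -33.] F [0.3 2.2 2.1]
[ 4.73300e-01 -1.90100e-01  9.43766e+01  1.34500e-01  5.41000e-02]
```

>>> send_rows --pt "0 -0.001 0 0 0" --pt "0 -0.001 0 0 0" --pt "0 -0.001 0 0 0" --pt "0 -0.001 0 0 0" --pt "0 0 0 0 0"

```text
time_s: 13.52
position: [0.4647, -0.1377, 0.0335]
tcp_rot: [[-0.067, 0.998, -0.0], [0.998, 0.067, 0.0], [0.0, -0.0, -1.0]]
force: [-0.2, 1.8, 2.0]
opening: 1.001
grasp_force: 1.5
```

>>> send_rows --pt "0 -0.0005 0 0 0" --pt "0 -0.0005 0 0 0"

```text
time_s: 13.68
position: [0.4647, -0.1385, 0.0335]
tcp_rot: [[-0.067, 0.998, -0.0], [0.998, 0.067, 0.0], [0.0, -0.0, -1.0]]
force: [-0.6, 2.8, 2.4]
opening: 1.002
grasp_force: 1.7
```

```bash
python3 - <<'E'
from h import *
print(np.round(here(.05),4))
todo(.4645,-.1273,.032,-86)
gaprow(fn='pics/s8.png')
E
```

```text
[  0.4681  -0.1884 -86.163 ]
t 13.6833 pos [ 0.4647 -0.1385  0.0335] facing -86.16 shift [0.0112 0.0005 0.0015] turn -0.0028 j [-30.  40. 110.  -0.  29. -34.] F [-0.6  2.8  2.4]
```

View pics/s8.png

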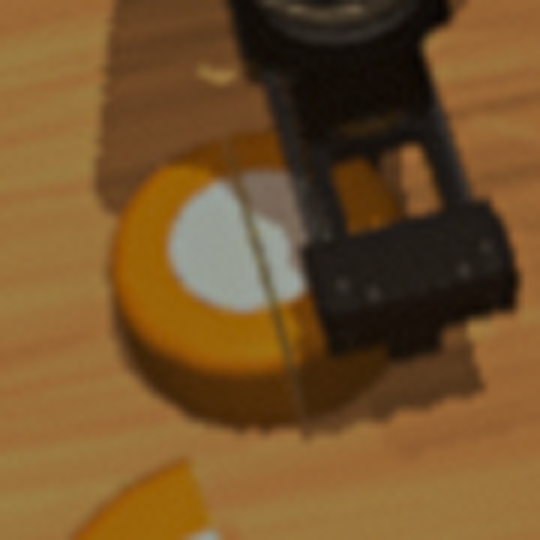

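>>> send_rows --pt "0 -0.0005 0 0 0" --pt "0 -0.0005 0 0 0"

```text
time_s: 13.9
position: [0.4649, -0.1396, 0.0335]
tcp_rot: [[-0.067, 0.998, -0.0], [0.998, 0.067, 0.0], [0.0, -0.0, -1.0]]
force: [-0.3, 3.1, 1.2]
opening: 0.998
grasp_force: 1.6
```

>>> send_rows --pt "0 -0.0005 0 0 0" --pt "0 0 0 0 0"

```text
time_s: 14.07
position: [0.465, -0.1402, 0.0335]
tcp_rot: [[-0.067, 0.998, -0.0], [0.998, 0.067, -0.0], [-0.0, -0.0, -1.0]]
force: [0.1, 1.1, 1.2]
opening: 0.997
grasp_force: 1.5
```

```bash
python3 - <<'E'
from h import *
a=cv2.imread('pics/s8.png').astype(float)
gaprow(fn='pics/s9.png');b=cv2.imread('pics/s9.png').astype(float)
# shift of standing half between s8 & now (patch left of the joint), and the darkness of the joint line
A=cv2.cvtColor(a.astype(np.uint8),6).astype(np.float32);B=cv2.cvtColor(b.astype(np.uint8),6).astype(np.float32)
print(cv2.phaseCorrelate(A[150:440,100:220].copy(),B[150:440,100:220].copy(),cv2.createHanningWindow((120,290),5)))
for I in(A,B):
    print([I[r-3:r+3,215:300:6].mean(0).astype(int).tolist() for r in(200,240,280)])
E
```

```text
((0.08473893074329908, 0.15256863773296914), 0.44724943203396267)
[[157, 157, 155, 141, 107, 88, 98, 107, 107, 107, 107, 108, 108, 92, 63], [155, 155, 155, 156, 156, 144, 113, 110, 142, 157, 159, 153, 132, 110, 101], [155, 155, 154, 154, 155, 157, 157, 142, 108, 109, 146, 159, 160, 159, 137]]
[[157, 158, 148, 123, 99, 96, 104, 108, 107, 107, 107, 107, 94, 64, 47], [155, 156, 155, 155, 156, 149, 139, 141, 153, 158, 157, 140, 115, 105, 88], [155, 154, 154, 155, 155, 155, 155, 142, 131, 142, 154, 157, 160, 145, 94]]
```

>>> send_rows --pt "0 -0.0005 0 0 0" --pt "0 -0.0003 0 0 0" --pt "0 0 0 0 0"

```text
time_s: 14.37
position: [0.4651, -0.141, 0.0335]
tcp_rot: [[-0.067, 0.998, 0.0], [0.998, 0.067, -0.0], [-0.0, 0.0, -1.0]]
force: [0.2, 1.6, 1.5]
opening: 0.998
grasp_force: 1.5
```

```bash
cat > cmp.py <<'E'
from h import *
a=cv2.imread('pics/s8.png')
gaprow(fn='pics/s10.png');b=cv2.imread('pics/s10.png')
A=cv2.cvtColor(a,6).astype(np.float32);B=cv2.cvtColor(b,6).astype(np.float32)
print(cv2.phaseCorrelate(A[150:440,100:220].copy(),B[150:440,100:220].copy(),cv2.createHanningWindow((120,290),5)))
for I in(B,):
    print([I[r-3:r+3,215:300:6].mean(0).astype(int).tolist() for r in(200,240,280)])
s=read_state();print(s['force'].round(1),s['position'].round(4))
E
python3 cmp.py
```

```text
((-0.02867196993591392, -0.008087307174463376), 0.449958810488383)
[[157, 157, 143, 115, 100, 103, 107, 107, 107, 107, 108, 106, 87, 60, 48], [155, 154, 155, 156, 154, 148, 145, 150, 155, 158, 157, 141, 115, 102, 83], [155, 155, 155, 155, 155, 156, 155, 150, 145, 150, 157, 158, 146, 114, 71]]
[-0.7  1.5  0.9] [ 0.4651 -0.141   0.0335]
```

>>> send_rows --pt "0 -0.0005 0 0 0" --pt "0 0 0 0 0"

```text
time_s: 14.58
position: [0.4652, -0.1414, 0.0335]
tcp_rot: [[-0.067, 0.998, 0.0], [0.998, 0.067, -0.0], [-0.0, 0.0, -1.0]]
force: [-0.1, 1.8, 2.2]
opening: 1.005
grasp_force: 1.5
```

```bash
python3 cmp.py
```

```text
((0.08311868117448284, -0.013573401219559855), 0.41199458101060654)
[[158, 158, 144, 118, 107, 106, 107, 107, 108, 107, 108, 104, 85, 60, 48], [155, 155, 155, 154, 155, 155, 154, 155, 157, 158, 153, 134, 111, 96, 74], [155, 155, 155, 154, 155, 155, 154, 152, 150, 154, 157, 158, 143, 102, 56]]
[-0.2  2.4  0.8] [ 0.4651 -0.1414  0.0335]
```

>>> send_rows --pt "0 -0.0004 0 0 0" --pt "0 0 0 0 0" --pt "0 0.004 0 0 0" --pt "0 0.008 0 0 0" --pt "0 0.01 0 0 0" --pt "0 0.012 0 -0.01 0" --pt "0 0.03 0 -0.02 0" --pt "0 0.03 0 -0.025 0" --pt "0 0.03 0 -0.025 0" --pt "0 0.03 0 -0.025 0" --pt "0 0.03 0 -0.02 0.06" --pt "0 0.03 0.006 0 0.06" --pt "0 0.03 0.006 0 0.06" --pt "0 0.03 0.006 0 0.06" --pt "0 0.03 0.006 0 0.06" --pt "0 0.02 0.006 0 0.05" --pt "0 0 0 0 0"

```text
time_s: 16.05
position: [0.4986, 0.1816, 0.1596]
tcp_rot: [[0.276, 0.961, 0.005], [0.961, -0.276, 0.002], [0.003, 0.004, -1.0]]
force: [0.8, 0.0, -0.0]
opening: 1.0
grasp_force: 0.0
```

```bash
python3 - <<'E'
from h import *
todo(.494,.195,.032,-106)
X=np.vstack([points()[0] for _ in range(3)])
n=np.array([np.cos(np.radians(94)),np.sin(np.radians(94))])
m=np.hypot(X[:,0]-.47,X[:,1]+.19)<.075
P=X[m&(X[:,2]>.03)][:,:2].astype(np.float32)
print('whole',cv2.minEnclosingCircle(cv2.convexHull(P)),cv2.fitEllipse(cv2.convexHull(P)))
for n,a in dict(bl=(.4676,.1045,-106,.085,.07),bs=(.6514,-.2178,98,.085,.07)).items(): print(n,np.round(fit(X,*a),4))
s=(X[:,:2]-[.47,-.1908])@[np.cos(np.radians(94)),np.sin(np.radians(94))]
print(np.round(fit(X[s>0],.47,-.19,-86,.06,.056),4),np.round(fit(X[s<0],.47,-.19,94,.06,.056),4))
E
```

```text
t 16.05 pos [0.4986 0.1816 0.1596] facing -106.02 shift [ 0.0113 -0.0087  0.1276] turn -0.0004 j [  8.  29. 100.   0.  50.  24.] F [ 0.8  0.  -0. ]
whole ((0.4699022173881531, -0.19016829133033752), 0.06319548189640045) ((0.46967384219169617, -0.19108831882476807), (0.12018932402133942, 0.12541897594928741), 84.46153259277344)
bl [ 4.67700e-01  1.04500e-01 -1.06309e+02  1.28500e-01  6.86000e-02]
bs [ 6.51300e-01 -2.18000e-01  9.80788e+01  1.10700e-01  6.92000e-02]
[ 4.68800e-01 -1.90300e-01 -8.62049e+01  1.73500e-01  5.45000e-02] [ 4.70600e-01 -1.91000e-01  9.42683e+01  1.78100e-01  5.46000e-02]
```

```bash
python3 - <<'E'
from h import *
print('A');sim((.4677,.1045),-106.2,.0825,[(3,.006,0,0),(15,.006,-.0015,-.045),(18,.008,.0025,0),(8,.007,.0055,.045),(6,.007,.002,.0),(8,.006,0,0)])
E
```

```text
A
3 [0.4627 0.0872] -106.2 crab 0
15 [0.4981 0.    ] -67.5 crab 20
18 [ 0.5947 -0.1159] -67.5 crab 17
8 [ 0.6215 -0.1667] -88.2 crab 14
6 [ 0.6348 -0.2083] -88.2 crab 16
8 [ 0.6364 -0.2563] -88.2 crab 0
```

>>> send_rows --pt "0 0.006 -0.0043 0.02 0" --pt "0 0.0053 -0.0043 0.025 0" --pt "0 0 0 0.025 0" --pt "0 0 0 0.025 0" --pt "0 0 0 0.016 0" --pt "0 0 0 0.012 0" --pt "0 0 0 0.004 0" --pt "0 0 0 0 0"

```text
time_s: 17.02
position: [0.4911, 0.1896, 0.0307]
tcp_rot: [[0.28, 0.96, -0.003], [0.96, -0.28, -0.0], [-0.001, -0.002, -1.0]]
force: [-0.3, 0.2, -0.4]
opening: 1.0
grasp_force: 0.0
```

```bash
python3 - <<'E'
from h import *
todo(.494-.012*.276,.195-.012*.961,.032,-106)
E
```

```text
t 17.0167 pos [0.4911 0.1896 0.0307] facing -106.29 shift [-0.006   0.0013 -0.0013] turn -0.005 j [  9.  42. 104.  -0.  34.  25.] F [-0.3  0.2 -0.4]
```

```bash
cat >> h.py <<'E'
def sim2(C,f,D,groups):
    C=np.array(C,float);f=np.radians(f);mn=9
    for n,v,yy,t in groups:
        for _ in range(n):
            u=yy-D*t;fw=np.array([np.cos(f),np.sin(f)]);ty=np.array([-fw[1],fw[0]])
            C=C+v*fw+u*ty;f-=t
            fw=np.array([np.cos(f),np.sin(f)]);ty=np.array([-fw[1],fw[0]])
            pts=[C+k*.085*ty for k in np.linspace(-1,1,21)]+[C-.095*fw-.06*ty]
            mn=min(mn,min(np.hypot(*(p-[.47,-.19]))-.061 for p in pts))
        print(n,C.round(4),round(np.degrees(f),1),'crab',round(np.degrees(np.arctan2(u,v))),'fork',(C-D*fw).round(3),'clear',round(mn,3))
E
python3 - <<'E'
from h import *
sim2((.4677,.1045),-106.2,.0825,[(3,.004,0,0),(17,.0035,-.0025,-.048),(15,.008,.0025,0),(9,.006,.005,.038),(5,.006,.001,.02),(9,.006,0,0)])
E
```

```text
3 [0.4644 0.093 ] -106.2 crab 0 fork [0.487 0.172] clear 0.209
17 [0.4942 0.0378] -59.4 crab 23 fork [0.452 0.109] clear 0.13
15 [ 0.5875 -0.0464] -59.4 crab 17 fork [0.546 0.025] clear 0.049
9 [ 0.623  -0.0901] -79.0 crab 17 fork [ 0.607 -0.009] clear 0.048
5 [ 0.6243 -0.1202] -84.8 crab -6 fork [ 0.617 -0.038] clear 0.032
9 [ 0.6292 -0.174 ] -84.8 crab 0 fork [ 0.622 -0.092] clear 0.014
```

>>> send_rows --pt "0 -0.003 0.0006 0 0" --pt "0 -0.003 0.0006 0 0" --pt "0 -0.004 0 0 0" --pt "0 -0.004 0 0 0" --pt "0 -0.004 0 0 0" --pt "0 -0.0035 -0.0025 0 -0.048" --pt "0 -0.0035 -0.0025 0 -0.048" --pt "0 -0.0035 -0.0025 0 -0.048" --pt "0 -0.0035 -0.0025 0 -0.048" --pt "0 -0.0035 -0.0025 0 -0.048" --pt "0 -0.0035 -0.0025 0 -0.048" --pt "0 -0.0035 -0.0025 0 -0.048" --pt "0 -0.0035 -0.0025 0 -0.048"

```text
time_s: 18.1
position: [0.4652, 0.1474, 0.0321]
tcp_rot: [[-0.103, 0.995, 0.001], [0.995, 0.103, 0.0], [0.0, 0.001, -1.0]]
force: [-0.9, 4.1, 1.2]
opening: 1.003
grasp_force: 1.6
```

```bash
cat >> h.py <<'E'
def bigfit(D=.0825,R=.085,ht=.07):
    """loose half near the fork: robust fit of cut-face & rim from yellow/white coloured points only, both cameras"""
    h=here(D);X,H=points()
    m=((H[:,0]>8)&(H[:,0]<32)&(H[:,1]>150)&(X[:,2]>ht*.6))|((H[:,1]<70)&(H[:,2]>90)&(X[:,2]>ht-.008))
    P=X[m];q=P[:,:2]-h[:2];c,s=np.cos(np.radians(h[2])),np.sin(np.radians(h[2]))
    l=np.c_[q@[c,s],q@[-s,c]]
    k=(l[:,0]>-R-.02)&(l[:,0]<.03)&(abs(l[:,1])<R+.02)&(P[:,2]<ht+.01);l=l[k]
    # front edge: max forward in lateral bins
    b=np.arange(-R+.01,R-.009,.008);e=[]
    for b0 in b:
        w=l[(abs(l[:,1]-b0)<.004)]
        if len(w)>5:e.append((b0,np.percentile(w[:,0],98)))
    e=np.array(e);
    print('here',np.round(h,4),'n',k.sum(),'lat range',np.percentile(l[:,1],[.5,99.5]).round(4))
    print('front (ahead of expected, mm):',[(int(a*1e3),round(f*1e3,1)) for a,f in e])
E
python3 - <<'E'
from h import *
todo(.494,.195,.032,-106)
bigfit()
E
```

```text
t 18.1 pos [0.4652 0.1474 0.0321] facing -84.1 shift [0.0444 0.0336 0.0002] turn 0.3822 j [  4.  41. 110.   0.  29.  -2.] F [-0.9  4.1  1.2]
here [ 4.73700e-01  6.53000e-02 -8.41026e+01] n 2728 lat range [-0.0839  0.0854]
front (ahead of expected, mm): [(-75, np.float64(3.9)), (-67, np.float64(3.2)), (-59, np.float64(3.1)), (-50, np.float64(2.1)), (-42, np.float64(1.3)), (-34, np.float64(0.9)), (-26, np.float64(0.7)), (-18, np.float64(0.7)), (-10, np.float64(-0.2)), (-2, np.float64(-1.1)), (5, np.float64(-1.2)), (13, np.float64(-1.2)), (21, np.float64(-1.3)), (29, np.float64(-2.2)), (37, np.float64(-2.8)), (45, np.float64(-3.1)), (53, np.float64(-3.3)), (61, np.float64(-4.1)), (69, np.float64(-4.2))]
```

>>> send_rows --pt "0 -0.0035 -0.0025 0 -0.048" --pt "0 -0.0035 -0.0025 0 -0.048" --pt "0 -0.0035 -0.0025 0 -0.048" --pt "0 -0.0035 -0.0025 0 -0.048" --pt "0 -0.0035 -0.0025 0 -0.048" --pt "0 -0.0035 -0.0025 0 -0.048" --pt "0 -0.0035 -0.0025 0 -0.048" --pt "0 -0.0035 -0.0025 0 -0.048" --pt "0 -0.0035 -0.0025 0 -0.048" --pt "0 -0.006 0.001 0 0" --pt "0 -0.007 0.0025 0 0" --pt "0 -0.008 0.0025 0 0" --pt "0 -0.008 0.0025 0 0" --pt "0 -0.008 0.0025 0 0" --pt "0 -0.008 0.0025 0 0" --pt "0 -0.008 0.0025 0 0" --pt "0 -0.006 0.0025 0 0"

```text
time_s: 19.62
position: [0.4958, 0.0697, 0.0315]
tcp_rot: [[-0.506, 0.862, -0.007], [0.862, 0.506, 0.001], [0.004, -0.006, -1.0]]
force: [-5.4, 2.8, 4.0]
opening: 0.997
grasp_force: 3.2
```

```bash
python3 - <<'E'
from h import *
todo(.494,.195,.032,-106)
bigfit()
h=here(.0825)
sim2(h[:2],h[2],.0825,[(13,.007,.0022,0),(9,.006,.005,.038),(4,.006,.001,.01),(12,.006,0,0)])
E
```

```text
t 19.6167 pos [0.4958 0.0697 0.0315] facing -59.59 shift [ 0.1089  0.0619 -0.0004] turn 0.8101 j [ -5.  41. 108.   0.  31. -35.] F [-5.4  2.8  4. ]
here [ 5.37500e-01 -1.40000e-03 -5.95854e+01] n 2333 lat range [-0.0828  0.0849]
front (ahead of expected, mm): [(-75, np.float64(4.3)), (-67, np.float64(4.2)), (-59, np.float64(3.1)), (-50, np.float64(2.9)), (-42, np.float64(2.1)), (-34, np.float64(2.3)), (-26, np.float64(1.9)), (-18, np.float64(1.2)), (-10, np.float64(0.4)), (-2, np.float64(0.4)), (5, np.float64(0.1)), (13, np.float64(-0.4)), (21, np.float64(-0.9)), (29, np.float64(-1.9)), (37, np.float64(-2.1)), (45, np.float64(-2.3)), (53, np.float64(-1.7)), (61, np.float64(-3.4)), (69, np.float64(-3.8))]
13 [ 0.6103 -0.066 ] -59.6 crab 17 fork [0.569 0.005] clear 0.044
9 [ 0.6458 -0.1097] -79.2 crab 17 fork [ 0.63  -0.029] clear 0.044
4 [ 0.6506 -0.1332] -81.4 crab 2 fork [ 0.638 -0.052] clear 0.044
12 [ 0.6613 -0.2044] -81.4 crab 0 fork [ 0.649 -0.123] clear 0.041
```

>>> send_rows --pt "0 -0.007 0.0022 0 0" --pt "0 -0.007 0.0022 0 0" --pt "0 -0.007 0.0022 0 0" --pt "0 -0.007 0.0022 0 0" --pt "0 -0.007 0.0022 0 0" --pt "0 -0.007 0.0022 0 0" --pt "0 -0.007 0.0022 0 0" --pt "0 -0.007 0.0022 0 0" --pt "0 -0.007 0.0022 0 0" --pt "0 -0.007 0.0022 0 0" --pt "0 -0.007 0.0022 0 0" --pt "0 -0.006 0.005 0 0.038" --pt "0 -0.006 0.005 0 0.038" --pt "0 -0.006 0.005 0 0.038" --pt "0 -0.006 0.005 0 0.038" --pt "0 -0.006 0.005 0 0.038" --pt "0 -0.006 0.005 0 0.038" --pt "0 -0.005 0.004 0 0.03"

```text
time_s: 21.22
position: [0.6078, -0.0085, 0.0316]
tcp_rot: [[-0.27, 0.963, 0.002], [0.963, 0.27, -0.0], [-0.001, 0.002, -1.0]]
force: [-2.2, 2.2, -0.1]
opening: 1.007
grasp_force: 2.1
```

```bash
python3 - <<'E'
from h import *
todo(.494,.195,.032,-106)
bigfit()
h=here(.0825)
sim2(h[:2],h[2],.0825,[(4,.005,.003,.025),(10,.006,0,0)])
E
```

```text
t 21.2167 pos [ 0.6078 -0.0085  0.0316] facing -74.34 shift [ 0.2266 -0.0546 -0.0007] turn 0.5525 j [-11.  45.  92.  -0.  42. -27.] F [-2.2  2.2 -0.1]
here [  0.63    -0.0879 -74.3428] n 2340 lat range [-0.0832  0.0849]
front (ahead of expected, mm): [(-75, np.float64(4.2)), (-67, np.float64(3.6)), (-59, np.float64(3.1)), (-50, np.float64(2.6)), (-42, np.float64(2.1)), (-34, np.float64(1.6)), (-26, np.float64(1.2)), (-18, np.float64(0.7)), (-10, np.float64(0.1)), (-2, np.float64(-0.4)), (5, np.float64(-0.4)), (13, np.float64(-1.1)), (21, np.float64(-1.2)), (29, np.float64(-2.3)), (37, np.float64(-2.9)), (45, np.float64(-2.6)), (53, np.float64(-3.8)), (61, np.float64(-4.1)), (69, np.float64(-5.0))]
4 [ 0.6397 -0.1072] -80.0 crab 11 fork [ 0.625 -0.026] clear 0.049
10 [ 0.6502 -0.1663] -80.0 crab 0 fork [ 0.636 -0.085] clear 0.036
```

>>> send_rows --pt "0 -0.006 0.0017 0 0.018" --pt "0 -0.006 0.0017 0 0.018" --pt "0 -0.006 0.0017 0 0.018" --pt "0 -0.006 0.0017 0 0.018" --pt "0 -0.0065 -0.0004 0 0" --pt "0 -0.0065 -0.0004 0 0" --pt "0 -0.0065 -0.0004 0 0" --pt "0 -0.0065 -0.0004 0 0" --pt "0 -0.0065 -0.0004 0 0" --pt "0 -0.0065 -0.0004 0 0" --pt "0 -0.0065 -0.0004 0 0" --pt "0 -0.0065 -0.0004 0 0" --pt "0 -0.005 -0.0003 0 0" --pt "0 -0.004 -0.0002 0 0" --pt "0 0 0 0 0"

```text
time_s: 22.57
position: [0.6277, -0.0912, 0.0315]
tcp_rot: [[-0.201, 0.98, 0.0], [0.98, 0.201, -0.001], [-0.001, 0.0, -1.0]]
force: [-1.1, 1.2, -0.0]
opening: 0.996
grasp_force: 0.6
```

```bash
python3 - <<'E'
from h import *
todo(.494,.195,.032,-106)
bigfit()
X=np.vstack([points()[0] for _ in range(2)])
s=(X[:,:2]-[.6513,-.205])@[np.cos(np.radians(98)),np.sin(np.radians(98))]
print(np.round(fit(X[s<0],.6513,-.218,98,.085,.07),4))
E
```

```text
t 22.5667 pos [ 0.6277 -0.0912  0.0315] facing -78.4 shift [ 0.3072 -0.0734 -0.0008] turn 0.4818 j [-18.  46.  88.  -0.  45. -30.] F [-1.1  1.2 -0. ]
here [  0.6443  -0.172  -78.3952] n 1781 lat range [-0.0845  0.0846]
front (ahead of expected, mm): [(-75, np.float64(3.8)), (-67, np.float64(3.3)), (-59, np.float64(2.5)), (-50, np.float64(2.2)), (-42, np.float64(2.1)), (-34, np.float64(1.7)), (-26, np.float64(0.9)), (-18, np.float64(0.6)), (-10, np.float64(-0.0)), (-2, np.float64(-1.9)), (5, np.float64(-1.4)), (13, np.float64(-2.0)), (21, np.float64(-3.0)), (29, np.float64(-2.8)), (37, np.float64(-4.0)), (45, np.float64(-3.5)), (53, np.float64(-4.3)), (61, np.float64(-4.4)), (69, np.float64(-5.0))]
[ 6.5130e-01 -2.1800e-01  9.7976e+01  1.0910e-01  6.9200e-02]
```

>>> send_rows --pt "0 -0.005 -0.0003 0 0" --pt "0 -0.005 -0.0003 0 0" --pt "0 -0.005 -0.0003 0 0" --pt "0 -0.005 -0.0003 0 0" --pt "0 -0.005 -0.0003 0 0" --pt "0 -0.004 -0.0002 0 0" --pt "0 -0.003 -0.0002 0 0" --pt "0 -0.002 -0.0001 0 0" --pt "0 0 0 0 0"

```text
time_s: 23.62
position: [0.6324, -0.1243, 0.0315]
tcp_rot: [[-0.201, 0.98, 0.0], [0.98, 0.201, -0.001], [-0.001, -0.0, -1.0]]
force: [-1.0, 2.0, 0.5]
opening: 1.004
grasp_force: 1.3
```

```bash
cat > gap.py <<'E'
from h import *
import sys
# rectified ortho view of the joint from the scene camera at the top plane z=.07: rows along cut, columns across it, 0.5 mm
def ortho(cam,cx=.6513,cy=-.218,a=98.0,z=.07,half=.085,w=.03):
    p,_=capture(cam);c=calibration(cam)
    K=np.array([[c['fx'],0,c['cx']],[0,c['fy'],c['cy']],[0,0,1]]);R=c['rotation'].T
    n=np.array([np.cos(np.radians(a)),np.sin(np.radians(a))]);t=np.array([n[1],-n[0]])
    A,B=np.meshgrid(np.arange(-w,w,.0005),np.arange(-half,half,.0005))
    P=np.c_[cx+A.ravel()*n[0]+B.ravel()*t[0],cy+A.ravel()*n[1]+B.ravel()*t[1],np.full(A.size,z)]
    q=cv2.projectPoints(P,cv2.Rodrigues(R)[0],-R@c['xyz'],K,c['dist_coeffs'])[0].reshape(*A.shape,2).astype(np.float32)
    return cv2.remap(p,q[...,0],q[...,1],cv2.INTER_LINEAR),A[0]
for cam in("scene","top"):
    I,a=ortho(cam);G=cv2.cvtColor(I,6).astype(int)
    print(cam,'col mm',(a[::4]*1e3).round().astype(int).tolist())
    for b in(-.06,-.03,0,.03,.06):
        r=int((b+.085)/.0005);print(int(b*1e3),G[r-6:r+6].mean(0).reshape(-1,4).mean(1).astype(int).tolist())
E
python3 - <<'E'
from h import *
todo(.494,.195,.032,-106)
bigfit()
import gap
X=np.vstack([points()[0] for _ in range(2)])
s=(X[:,:2]-[.6513,-.214])@[np.cos(np.radians(98)),np.sin(np.radians(98))]
print(np.round(fit(X[s<0],.6513,-.218,98,.085,.07),4))
E
```

```text
t 23.6167 pos [ 0.6324 -0.1243  0.0315] facing -78.39 shift [ 0.3407 -0.0713 -0.0007] turn 0.4819 j [-21.  47.  87.  -0.  46. -33.] F [-1.   2.   0.5]
here [  0.649   -0.2051 -78.3869] n 2501 lat range [-0.0854  0.0839]
front (ahead of expected, mm): [(-75, np.float64(28.8)), (-67, np.float64(29.0)), (-59, np.float64(29.4)), (-50, np.float64(28.3)), (-42, np.float64(29.5)), (-34, np.float64(28.5)), (-26, np.float64(28.6)), (-18, np.float64(29.2)), (-10, np.float64(28.0)), (-2, np.float64(28.9)), (5, np.float64(28.2)), (13, np.float64(29.3)), (21, np.float64(28.2)), (29, np.float64(29.2)), (37, np.float64(28.6)), (45, np.float64(28.5)), (53, np.float64(28.5)), (61, np.float64(28.3)), (69, np.float64(27.5))]
scene col mm [-30, -28, -26, -24, -22, -20, -18, -16, -14, -12, -10, -8, -6, -4, -2, 0, 2, 4, 6, 8, 10, 12, 14, 16, 18, 20, 22, 24, 26, 28]
-60 [105, 106, 106, 106, 107, 107, 107, 107, 107, 107, 107, 108, 107, 106, 98, 84, 69, 62, 67, 71, 72, 71, 71, 71, 70, 70, 70, 70, 70, 71]
-30 [156, 156, 156, 156, 156, 156, 156, 157, 157, 157, 157, 157, 158, 155, 138, 106, 74, 57, 55, 77, 115,
[... 686 characters left out ...]
 155, 156, 152, 137, 117, 100, 93, 91, 76, 58, 49, 59, 72, 80, 80, 74, 67, 69, 79]
-30 [190, 190, 190, 190, 190, 190, 190, 190, 190, 190, 191, 191, 181, 151, 104, 75, 67, 69, 66, 60, 62, 70, 78, 82, 82, 83, 83, 83, 83, 84]
0 [189, 189, 190, 190, 190, 190, 190, 190, 190, 190, 190, 191, 191, 186, 169, 136, 105, 89, 84, 85, 93, 106, 102, 86, 71, 65, 65, 65, 67, 68]
30 [189, 189, 190, 190, 190, 190, 189, 190, 190, 190, 190, 184, 164, 129, 91, 66, 66, 71, 75, 76, 76, 76, 76, 76, 75, 73, 72, 84, 104, 111]
60 [152, 152, 151, 142, 122, 94, 68, 59, 64, 71, 75, 76, 76, 75, 75, 76, 76, 74, 68, 66, 74, 89, 96, 97, 96, 96, 95, 94, 93, 91]
[ 6.51500e-01 -2.18000e-01  9.77896e+01  1.09900e-01  6.92000e-02]
```

>>> send_rows --pt "0 -0.0005 0.0017 0 0.021" --pt "0 -0.0005 0.0017 0 0.021" --pt "0 -0.0005 0.0017 0 0.021" --pt "0 -0.0005 0.0017 0 0.021" --pt "0 -0.0005 0.0017 0 0.021" --pt "0 -0.0005 0.0017 0 0.02" --pt "0 0 0 0 0"

```text
time_s: 24.6
position: [0.6431, -0.1247, 0.0314]
tcp_rot: [[-0.076, 0.997, -0.0], [0.997, 0.076, 0.0], [0.0, -0.0, -1.0]]
force: [-1.4, 2.8, 0.1]
opening: 0.998
grasp_force: 1.4
```

```bash
cat > gap2.py <<'E'
from h import *
import gap
def edges():
    I,a=gap.ortho("scene");G=cv2.cvtColor(I,6).astype(float);out=[]
    for b in(-.03,-.02,-.01,0,.01,.02,.03):
        r=int((b+.085)/.0005);g=G[r-6:r+6].mean(0);k=np.where(g<140)[0]
        out.append((int(b*1e3),(round(a[k[0]]*1e3,1),round(a[k[-1]]*1e3,1),int(g.min())) if len(k) else None))
    print(out)
    s=read_state();print(s['time_s'],here(.0825),s['force'].round(1))
E
sed -i 's/^for cam in("scene","top"):/for cam in():/' gap.py
python3 -c "
import gap2;gap2.edges()"
```

```text
[(-30, (np.float64(-1.0), np.float64(11.5), 55)), (-20, (np.float64(-1.0), np.float64(12.5), 55)), (-10, (np.float64(-0.5), np.float64(12.5), 56)), (0, (np.float64(-0.5), np.float64(13.0), 55)), (10, (np.float64(-0.5), np.float64(14.5), 55)), (20, (np.float64(-0.5), np.float64(15.5), 56)), (30, (np.float64(-0.5), np.float64(16.0), 59))]
24.65 (np.float64(0.6493841507376219), np.float64(-0.2069536568299768), np.float64(-85.58435767535458)) [-0.2  3.3 -0.8]
```

>>> send_rows --pt "0 -0.001 0.0013 0 0.016" --pt "0 -0.001 0.0013 0 0.016" --pt "0 -0.001 0.0013 0 0.016" --pt "0 -0.001 0.0013 0 0.016" --pt "0 -0.001 0.0013 0 0.016" --pt "0 0 0 0 0"

```text
time_s: 25.15
position: [0.65, -0.13, 0.0315]
tcp_rot: [[0.003, 1.0, 0.0], [1.0, -0.003, -0.0], [-0.0, 0.0, -1.0]]
force: [-0.9, 2.7, -0.5]
opening: 1.0
grasp_force: 1.1
```

```bash
python3 -c "
import gap2;gap2.edges()"
```

```text
[(-30, (np.float64(-1.0), np.float64(29.5), 66)), (-20, (np.float64(-1.0), np.float64(8.5), 69)), (-10, (np.float64(-1.0), np.float64(8.0), 69)), (0, (np.float64(-1.0), np.float64(8.0), 63)), (10, (np.float64(-1.0), np.float64(8.0), 66)), (20, (np.float64(-1.0), np.float64(8.0), 65)), (30, (np.float64(-1.0), np.float64(8.0), 68))]
25.2 (np.float64(0.6497277469213987), np.float64(-0.2124930157094308), np.float64(-90.15649483379705)) [-0.9  3.4 -0.4]
```

>>> send_rows --pt "0 -0.001 0.0002 0 0" --pt "0 -0.001 0.0002 0 0" --pt "0 -0.001 0.0002 0 0" --pt "0 -0.001 0.0002 0 0" --pt "0 -0.001 0.0002 0 0" --pt "0 0 0 0 0"

```text
time_s: 25.7
position: [0.6508, -0.1349, 0.0316]
tcp_rot: [[0.002, 1.0, 0.0], [1.0, -0.002, -0.0], [-0.0, 0.0, -1.0]]
force: [-0.8, 1.5, -2.0]
opening: 1.0
grasp_force: 1.3
```

```bash
python3 -c "
import gap2;gap2.edges()"
```

```text
[(-30, (np.float64(-1.5), np.float64(29.5), 107)), (-20, (np.float64(-1.0), np.float64(29.5), 115)), (-10, (np.float64(-1.0), np.float64(3.5), 117)), (0, (np.float64(-1.5), np.float64(3.5), 117)), (10, (np.float64(-1.0), np.float64(3.0), 118)), (20, (np.float64(-1.0), np.float64(3.0), 117)), (30, (np.float64(-1.0), np.float64(3.0), 115))]
25.75 (np.float64(0.6506334624012478), np.float64(-0.21743248412337818), np.float64(-90.11477055907291)) [ 0.1  2.5 -1.7]
```

>>> send_rows --pt "0 -0.0007 0.0001 0 0" --pt "0 -0.0007 0.0001 0 0" --pt "0 -0.0006 0.0001 0 0" --pt "0 0 0 0 0"

```text
time_s: 26.08
position: [0.651, -0.1368, 0.0316]
tcp_rot: [[0.002, 1.0, 0.0], [1.0, -0.002, -0.0], [-0.0, 0.0, -1.0]]
force: [-1.4, 2.1, -0.8]
opening: 1.001
grasp_force: 1.5
```

```bash
sed -i 's/g<140/g[:90]<153/' gap2.py; python3 -c "
import gap2;gap2.edges()"
```

```text
[(-30, (np.float64(-2.0), np.float64(14.5), 107)), (-20, (np.float64(1.0), np.float64(1.0), 120)), (-10, None), (0, (np.float64(-2.0), np.float64(1.5), 149)), (10, (np.float64(-2.0), np.float64(2.0), 148)), (20, (np.float64(-1.5), np.float64(1.5), 150)), (30, (np.float64(-1.5), np.float64(1.5), 150))]
26.1333 (np.float64(0.6508264053156634), np.float64(-0.21929429462172995), np.float64(-90.11409220664824)) [ 0.3  2.9 -1.3]
```

Nearly shut; two more half-millimetre nudges.

>>> send_rows --pt "0 -0.0005 0.0001 0 0" --pt "0 0 0 0 0"

```text
time_s: 26.3
position: [0.651, -0.1372, 0.0316]
tcp_rot: [[0.002, 1.0, 0.0], [1.0, -0.002, -0.0], [-0.0, 0.0, -1.0]]
force: [0.4, 2.9, -1.4]
opening: 1.004
grasp_force: 1.6
```

```bash
python3 -c "
import gap2;gap2.edges()"
```

```text
[(-30, (np.float64(-1.5), np.float64(14.5), 107)), (-20, None), (-10, (np.float64(-1.5), np.float64(0.5), 142)), (0, (np.float64(-1.5), np.float64(0.5), 151)), (10, (np.float64(-1.5), np.float64(1.5), 150)), (20, None), (30, None)]
26.35 (np.float64(0.6508611039342924), np.float64(-0.21968919891120636), np.float64(-90.11423172023768)) [-0.6  3.2 -0.8]
```

>>> send_rows --pt "0 -0.0005 0.0001 0 0" --pt "0 0 0 0 0" --pt "0 0.004 0 0 0" --pt "0 0.008 0 0 0" --pt "0 0.01 0 0 0" --pt "0 0.015 0 -0.01 0" --pt "0 0.03 0 -0.02 0" --pt "0 0.035 0 -0.02 0" --pt "0 0.035 0 -0.02 0" --pt "0 0.035 0 -0.02 0" --pt "0 0.035 0 -0.02 0" --pt "0 0.035 0 -0.02 0" --pt "0 0.035 0 -0.01 0" --pt "0 0.025 0 0 0" --pt "0 0 0 0 0"

```text
time_s: 27.6
position: [0.6512, 0.1715, 0.1741]
tcp_rot: [[-0.005, 1.0, 0.004], [1.0, 0.005, 0.003], [0.003, 0.004, -1.0]]
force: [0.2, 0.5, 0.3]
opening: 1.004
grasp_force: 0.0
```

```bash
python3 - <<'E'
from h import *
import gap2,gap
gap2.edges()
X=np.vstack([points()[0] for _ in range(3)])
for c,a,R,h in(((.6513,-.218),98,.085,.07),((.47,-.1908),94.1,.06,.056)):
    s=(X[:,:2]-c)@[np.cos(np.radians(a)),np.sin(np.radians(a))]
    print(np.round(fit(X[s>0],*c,a-180,R,h),4),np.round(fit(X[s<0],*c,a,R,h),4))
    I,x=gap.ortho("top",*c,a,h,R+.01,.03);G=cv2.cvtColor(I,6).astype(float)
    N=G.shape[0]
    for k in np.linspace(.2,.8,7):
        r=int(k*N);print(int(k*100),G[r-4:r+4].mean(0).reshape(-1,6).mean(1)[5:15].astype(int).tolist())
    # end alignment: extent along the cut of wheel at +-12 mm from the joint (yellow/white v wood, saturation)
    for o in(-.02,.02):
        q=I[:,int((o+.03)/.0005)-3:int((o+.03)/.0005)+3].mean(1);d=np.abs(np.diff(cv2.GaussianBlur(q,(1,9),0),axis=0)).sum(1)
        print('ends',o,(int(np.argmax(d[:50]))*.5),(N-50+int(np.argmax(d[-50:])))*.5)
E
```

```text
[(-30, None), (-20, None), (-10, None), (0, None), (10, None), (20, None), (30, None)]
27.65 (np.float64(0.6512763907806475), np.float64(0.08610061390894405), np.float64(-89.7867784280303)) [ 0.4 -0.5 -0.3]
[ 6.50500e-01 -2.17800e-01 -8.19748e+01  1.09500e-01  6.90000e-02] [ 6.51300e-01 -2.18100e-01  9.79541e+01  1.08800e-01  6.93000e-02]
20 [151, 152, 152, 152, 152, 152, 152, 152, 152, 153]
30 [187, 187, 187, 187, 187, 187, 187, 187, 187, 187]
40 [187, 187, 187, 187, 187, 187, 187, 187, 187, 187]
50 [187, 187, 187, 187, 187, 187, 187, 187, 187, 187]
60 [187, 187, 187, 187, 187, 187, 187, 187, 187, 187]
70 [187, 187, 187, 187, 187, 187, 187, 187, 187, 187]
80 [150, 150, 150, 150, 150, 150, 151, 151, 151, 151]
ends -0.02 4.5 174.0
ends 0.02 10.5 174.0
[ 4.6880e-01 -1.9030e-01 -8.5797e+01  1.7140e-01  5.4500e-02] [ 4.70300e-01 -1.91000e-01  9.43558e+01  1.73500e-01  5.47000e-02]
20 [153, 153, 153, 153, 154, 154, 154, 154, 154, 155]
30 [185, 187, 187, 187, 187, 187, 187, 187, 187, 186]
40 [187, 187, 187, 187, 187, 187, 187, 187, 187, 187]
50 [187, 187, 187, 187, 187, 187, 187, 187, 187, 187]
60 [187, 187, 187, 187, 187, 187, 187, 187, 187, 187]
70 [173, 180, 184, 185, 185, 185, 184, 183, 179, 172]
80 [153, 154, 154, 154, 154, 154, 154, 155, 155, 155]
ends -0.02 15.5 122.0
ends 0.02 12.0 124.0
```

```bash
python3 -c "
from rig import *
print(hand_in())"
```

```text
the job is handed in; nothing more can be done
None
```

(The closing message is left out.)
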